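# Pack out the drill vise

### The job

The drill vise is about to be tightened on an aluminium bar, but there is still an open gap between the bar and the other jaw. Of the orange packing blocks standing on the bench, find the one whose thickness fills that gap, and stand it upright in the gap, right down on the vise bed, roughly midway along the jaws; then let go of it.

Things in the scene. Friction and masses are not known exactly. Their poses are not given: they have to be found in the camera images.
- vise: Green drill vise, immobile. Origin at bench level under the centre of the jaw space. y axis: across that space, fixed jaw's steel face at y = -37 mm, moving jaw's at +37 (screw beyond, to y = 220, z under 60). x: along the jaws, +-55 mm. Bed at z = 25 mm, jaw tops at 57. A bar on the bed touches the fixed jaw; the open gap is y = +3 to +37 mm with the wide bar, y = -13 to +37 with the narrow bar.
- wide_bar: Aluminium bar 90 (x) x 40 (y) x 30 mm high, held fast, parallel to the vise. Origin: underside, mid length, on its -y face (the bar lies on the +y side). Either in the vise (origin at x 0, y -37, z 25 mm in the vise's frame) or waiting on a plywood board (x = +160 mm in that frame); then the narrow bar, alike but 24 mm wide, is in the vise instead.
- slim_block: Orange plastic block standing on the bench: 28 mm thick (y axis), 60 mm long (x), 85 mm high (z, up), edges rounded 3 mm. Origin: centre of its underside. Fills the 34 mm gap with 6 mm play. Used when the wide bar is in the vise.
- thick_block: Orange plastic block standing on the bench: 44 mm thick (y axis), 60 mm long (x), 85 mm high (z, up), edges rounded 3 mm. Origin: centre of its underside. Fills the 50 mm gap with 6 mm play. Used when the narrow bar is in the vise. A third orange block, 58 mm thick, also stands there; too thick for either gap; all three are otherwise alike and swap places.

How it is judged:
At the end, for the whole second after the job is handed in: The block that fills the gap (28 mm with the wide bar in the vise, 44 mm with the narrow one) stands released and at rest in it: underside within 6 mm of the bed, middle within 22 mm of the jaws' middle and 6 mm of the gap's, upright within 0.12 rad, squared to the jaws within 0.25 rad (((x of wide_bar in the frame of vise below 0.08 m and z of slim_block in the frame of vise between 0.019 and 0.031 m and x of slim_block in the frame of vise between -0.022 and 0.022 m and y of slim_block in the frame of vise between 0.014 and 0.026 m and angle between slim_block's own z axis and vertical below 0.12 rad and angle between the y axis of slim_block and the y axis of vise, either way round below 0.25 rad and linear speed of slim_block below 0.03 m/s) or (x of wide_bar in the frame of vise above 0.08 m and z of thick_block in the frame of vise between 0.019 and 0.031 m and x of thick_block in the frame of vise between -0.022 and 0.022 m and y of thick_block in the frame of vise between 0.006 and 0.018 m and angle between thick_block's own z axis and vertical below 0.12 rad and angle between the y axis of thick_block and the y axis of vise, either way round below 0.25 rad and linear speed of thick_block below 0.03 m/s))); the robot touches nothing.
It also fails if it takes over 35 s, if anything falls off the work surface, if the arm or the gripper's body presses on something with over 40 N, if the wrist force passes 120 N, or if a joint passes its speed limit or range.

### The arm

A 6-joint arm with a two-finger parallel gripper is mounted at the origin on the work surface. World frame = base frame: x ahead of the robot, y to its left, z up, the work surface at z = 0. Lengths are in m, angles in rad, forces in N, time in s.
With the tool pointing down it reaches from about 0.3 to 0.75 m from the base axis. Payload 8.5 kg.
Tool frame: the origin (TCP) lies at the very end of the fingers, on their centre line; the grasp point (between the pads) lies 19 mm behind it; z points along the fingers, y is the line along which they close (so a half turn about z gives the same grasp; the last joint's range is limited). The gripper opens to 85 mm and grips with 20 to 120 N. Pads are 22 mm wide; open, the fingers measure 114 mm over their backs; the gripper's body (76 mm by 85 mm) begins 54 mm behind the grasp point. The pads swing forward as they close: fully open they stand 13 mm farther back than shut.
Start: joints at [-1.357, 0.381, 1.297, -0, 1.464, -0.215], TCP at [0.229, -0.5, 0.231] pointing down, gripper open.
Joint ranges: [-3.11, 3.11], [-0.89, 2.33], [0.22, 2.48], [-1.42, 4.56], [0.17, 2.85], [-2.88, 2.88]. Speed limits (rad/s): [2.39, 2.39, 3.14, 3.14, 3.14, 3.14].

### API

Orientations are given as a unit quaternion [x, y, z, w].
In Python, from rig import status, vision, bot gives the robot as it stands.
- The arm moves only by the tool arm_command, never from a script. Its argument "motion" is a list of rows, each a list of 7 numbers: the shift along the tool's x, y, z normalised to -1 to 1, where 1 is 150 mm, then the turn, a rotation vector about the tool's x, y, z normalised to -1 to 1, where 1 is 180 degrees, then the finger opening in mm, from 0 to 85.4. A call has exactly 5 rows; each row shifts and turns the commanded pose from where the row before left it, along the tool's axes as they then stand; what a row does not reach is not made up. A row lasts 1/8 s, in which the tool goes at most 62.5 mm and 10.7 degrees, less where a joint would pass 70% of its speed; a pose out of reach is approached as far as the arm can. A call with a number of a shift or a turn outside -1 to 1 is refused whole. A call with a gripper value outside its range is refused whole. The fingers move at their own pace and stop on an object; "squeeze" is the grip in N (left out, the last holds). Time passes only in rows, so rows that do not move let the fingers close, or fill a call up. It gives the time, the measured TCP pose, the force, the opening and the grip force at its end, in the units of the state.
- status.get_obs(): the state, without advancing time (a new reading comes with each control period).
- vision.grab_frame(name): name is "scene" or "top"; returns the picture (480x640x3 uint8, red, green, blue); there is no depth.
- vision.calibration(name): a dict with "fx", "fy", "cx", "cy" (pixels), "k1" (the pictures are not rectified: a ray, as slopes to the right and down, at radius r is drawn at 1 + k1 r^2 times it, then the intrinsics apply), "world_to_cam" (4x4, takes a point from world to camera coordinates). Camera axes: x right, y down, z forward; pixel columns grow to the right and rows downward; lengths in m; the calibration is good to about 2 mm. A picture is of the moment at which its call begins. calibration takes no time and is no camera call.
- bot.hand_in(): hands the job in; it is judged then, once.
Trained networks look in the newest picture that a camera, given by its name, has taken for a name from the list of things; names that differ only in an ending like _2 or _b are one class to them, and where a whole thing is asked for, a point or a joint stands for the part that bears it (a point fixed in the world has none). Each returns a list of dicts, best first, with "p" (0 to 1); they miss things now and then, are a little off and sometimes report something else, mostly with a low value. They report only what shows in the picture. A call takes as long as a camera call.
- vision.spot_in(name, camera): "rect" ([left, top, width, height] in pixels, round what is visible of it).
- vision.masks_of(name, camera): "mask" (480x640 bool, what is visible of it) and "rect" ([left, top, width, height] in pixels, round what is visible of it).
The state is a dict: "clock": time; "q": joint angles; "qvel": joint speeds; "joint_efforts": joint torques, N m; "eef_pos": TCP position; "tool_rot": TCP orientation; "contact_force": force on the tool from outside, world axes, zero at the start; "moment": the same for the moment, N m; "opening": opening from 0.0 (shut) to 1.0 (fully open); "gripper_force": force on a finger pad.
Only numpy, scipy, OpenCV 4.12 (cv2) and the standard library are available. Lean on these libraries where they do the work, as an engineer would, in place of code of your own. Each camera call takes 0.05 s, during which the arm holds its last target. There are 200 camera calls.

## Working session

There is one attempt and no reset: what is moved stays moved. The work goes in short steps, Python scripts to look and compute and a tool call to move; the robot and the scene stay as the last step left them, time stands still between calls to the robot, and variables do not carry over. Pictures are saved under pics/ and viewed, at most 10 in all, crops included, and the job is handed in when it is done.

Besides the shell and the picture viewer there is one more tool, called after "Request:" as name(argument=value, ...), one argument or row to a line, values as JSON. arm_command: Moves the arm, as the interface text tells. Its arguments: {"type":"object","properties":{"motion":{"type":"array","items":{"type":"array","items":{"type":"number"}}},"squeeze":{"type":"number"}},"required":["motion"]}

```bash
mkdir -p pics; cat > h.py <<'E'
import numpy as np, cv2
from rig import status, vision, bot
def save(c,n):
    im=vision.grab_frame(c); cv2.imwrite(f'pics/{n}.png',im[:,:,::-1]); return im
def px2w(c,uv,z):
    k=vision.calibration(c); T=np.array(k['world_to_cam'])
    uv=np.atleast_2d(np.array(uv,float)); d=np.c_[(uv[:,0]-k['cx'])/k['fx'],(uv[:,1]-k['cy'])/k['fy']]
    s=d.copy()
    for _ in range(20): s=d/(1+k['k1']*(s**2).sum(1,keepdims=True))
    r=np.c_[s,np.ones(len(s))]@T[:3,:3]; o=-T[:3,:3].T@T[:3,3]
    return (o+r*((z-o[2])/r[:,2])[:,None])[:,:2]
def w2px(c,P):
    k=vision.calibration(c); T=np.array(k['world_to_cam'])
    P=np.atleast_2d(P)@T[:3,:3].T+T[:3,3]; s=P[:,:2]/P[:,2:]
    s=s*(1+k['k1']*(s**2).sum(1,keepdims=True)); return s*[k['fx'],k['fy']]+[k['cx'],k['cy']]
E
python3 - <<'E'
from h import *
for c in('top','scene'):
    save(c,c+'0')
    k=vision.calibration(c);T=np.array(k['world_to_cam']);print(c,-T[:3,:3].T@T[:3,3],T[2,:3],k['fx'],k['k1'])
    for n in('vise','wide_bar','slim_block','thick_block'):
        print(n,[(np.round(d['rect']).tolist(),round(d['p'],2)) for d in vision.spot_in(n,c)])
E
```

```text
top [ 0.48656529 -0.02769298  0.92880469] [ 0.09683798 -0.00346056 -0.99529414] 562.125432048361 -0.18079571144447246
vise [([28.0, 213.0, 190.0, 108.0], 0.68)]
wide_bar [([147.0, 249.0, 39.0, 61.0], 0.68)]
slim_block [([444.0, 220.0, 36.0, 40.0], 0.88)]
thick_block [([354.0, 178.0, 45.0, 53.0], 0.75)]
scene [ 1.1416889  -0.11091008  0.7448771 ] [-0.63485672  0.10015661 -0.7661107 ] 541.0389803601053 0.027269833449722246
vise [([408.0, 168.0, 178.0, 80.0], 0.79)]
wide_bar [([439.0, 173.0, 22.0, 48.0], 0.65)]
slim_block [([164.0, 218.0, 32.0, 61.0], 0.68)]
thick_block [([248.0, 236.0, 42.0, 62.0], 0.67)]
```

View pics/top0.png

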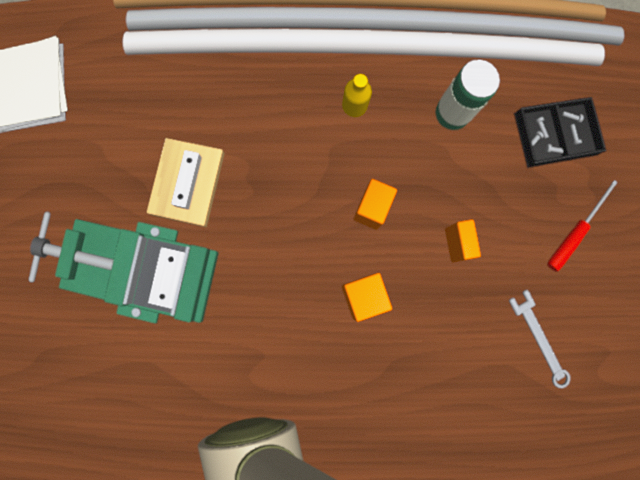

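View pics/scene0.png

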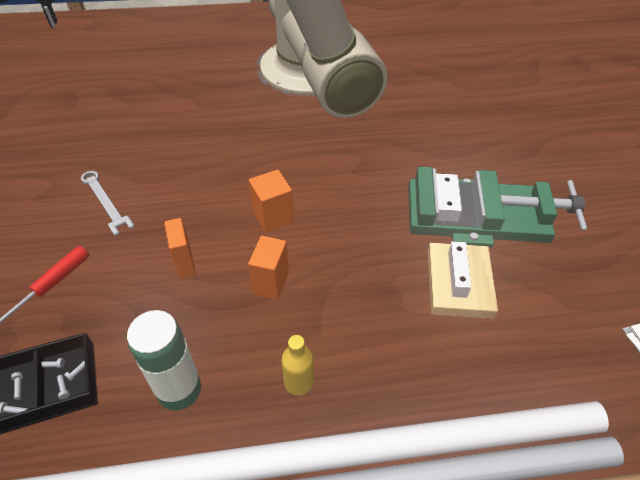

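The top view shows the wider bar (about 24 x 60 px at (168,278)) in the vise and the narrow bar on the board. So the target should be the slim block at (463,240). The scene view agrees: thin block at (180,248), vise at (490,205).

```bash
cat > fit.py <<'E'
from h import *
from scipy.optimize import minimize
def hullmask(c,P):
    m=np.zeros((480*4,640*4),np.uint8); h=cv2.convexHull((w2px(c,P)*4+1.5).astype(np.float32).reshape(-1,1,2))
    cv2.fillConvexPoly(m,np.round(h).astype(np.int32),255); return cv2.resize(m,(640,480),interpolation=cv2.INTER_AREA)/255.
def box(p,sx,sy,z0,z1,x0=None,y0=None):
    c,s=np.cos(p[2]),np.sin(p[2]); out=[]
    for i in(-.5,.5):
        for j in(-.5,.5):
            for z in(z0,z1): out.append([p[0]+c*i*sx-s*j*sy,p[1]+s*i*sx+c*j*sy,z])
    return np.array(out)
def fit(masks,p0,sx,sy,z0,z1):
    def f(p):
        e=0
        for c,m in masks.items():
            h=hullmask(c,box(p,sx,sy,z0,z1)); e+=np.abs(h-m).sum()/m.sum()
        return e
    S=np.array([[0,0,0],[.015,0,0],[0,.015,0],[0,0,.25]])
    best=min((minimize(f,q,method='Nelder-Mead',options=dict(initial_simplex=np.array(q)+S,xatol=1e-4,fatol=1e-4)) for q in [p0,np.add(p0,[0,0,.3]),np.add(p0,[0,0,-.3])]),key=lambda r:r.fun)
    return np.round(best.x,4),round(best.fun,3)
E
python3 - <<'E'
from fit import *
ims={c:vision.grab_frame(c) for c in('top','scene')}
M={}
for n in('slim_block','wide_bar','vise'):
    for c in ims:
        d=vision.masks_of(n,c)[0]; M[n,c]=d['mask'].astype(float); print(n,c,d['rect'],round(d['p'],2))
z={'slim_block':.085,'wide_bar':.055}
for n in z:
    for c in ims:
        k,_=cv2.findContours(M[n,c].astype(np.uint8),0,1); k=max(k,key=cv2.contourArea)[:,0]
        r=cv2.minAreaRect((px2w(c,k,z[n])*1000).astype(np.float32)); print(n,c,np.round(r[0]),np.round(r[1],1),round(r[2],1))
for c in ims: M['slim_block',c]
p0=list(px2w('top',[468,238],.085)[0])+[0.]
for t in(.028,.044): print('slim',t,fit({c:M['slim_block',c] for c in ims},p0,.06,t,0,.085))
q0=list(px2w('top',[168,278],.055)[0])+[-.2]
for w in(.04,.024):
    for z0 in(.025,.05): print('bar',w,z0,fit({'top':M['wide_bar','top']},q0,.09,w,z0,.055),fit({c:M['wide_bar',c] for c in ims},q0,.09,w,z0,.055))
np.savez('m.npz',**{a+'_'+b:v for (a,b),v in M.items()})
E
```

```text
slim_block top [444.0, 220.6, 34.2, 38.6] 0.57
slim_block scene [166.1, 219.4, 27.9, 60.3] 0.84Traceback (most recent call last):
  File "<stdin>", line 6, in <module>
IndexError: list index out of range
```

```bash
python3 - <<'E'
from fit import *
ims={c:vision.grab_frame(c) for c in('top','scene')}
M={}
for n in('slim_block','wide_bar'):
    for c in ims:
        for t in range(3):
            L=vision.masks_of(n,c)
            if L: break
            ims[c]=vision.grab_frame(c)
        print(n,c,[(np.round(d['rect']).tolist(),round(d['p'],2)) for d in L])
        if L: M[n,c]=L[0]['mask'].astype(float)
# colour fallback: bright grey connected region at the bar
def white(c,seed):
    im=ims[c].astype(int); m=((im.min(2)>150)&(im.max(2)-im.min(2)<30)).astype(np.uint8)
    m=cv2.morphologyEx(m,cv2.MORPH_OPEN,np.ones((3,3),np.uint8))
    _,l=cv2.connectedComponents(m); k=(l==l[seed[1],seed[0]]).astype(np.uint8)
    return k
W={'top':white('top',(165,280)),'scene':white('scene',(447,200))}
for c,k in W.items():
    k2,_=cv2.findContours(k,0,1); k2=max(k2,key=cv2.contourArea)[:,0]
    r=cv2.minAreaRect((px2w(c,k2,.055)*1000).astype(np.float32)); print('white',c,k.sum(),cv2.boundingRect(k),np.round(r[0]),np.round(r[1],1),round(r[2],1))
p0=list(px2w('top',[468,238],.085)[0])+[0.]
S={c:M['slim_block',c] for c in ims if ('slim_block',c) in M}
for t in(.028,.044): print('slim',t,fit(S,p0,.06,t,0,.085))
q0=list(px2w('top',[168,278],.055)[0])+[-.2]
for c in ims: 
    if('wide_bar',c) in M:
        for w in(.04,.024): print('bar mask',c,w,fit({c:M['wide_bar',c]},q0,.09,w,.025,.055))
for c in ims:
    for w in(.04,.024): print('bar white',c,w,fit({c:W[c].astype(float)},q0,.09,w,.054,.055))
E
```

```text
slim_block top [([443.0, 218.0, 38.0, 44.0], 0.87)]
slim_block scene [([167.0, 218.0, 27.0, 60.0], 0.88)]
wide_bar top [([147.0, 247.0, 37.0, 59.0], 0.76)]
wide_bar scene [([438.0, 174.0, 23.0, 44.0], 0.88)]
white top 1624 (148, 247, 41, 68) [504. 197.] [ 45.2 108.2] 78.3
white scene 926 (433, 169, 29, 44) [498. 198.] [ 45.4 108. ] 78.2
slim 0.028 (array([ 0.5647, -0.2688,  0.1983]), np.float64(0.203))
slim 0.044 (array([ 0.5633, -0.2642,  0.2332]), np.float64(1.001))
bar mask top 0.04 (array([ 0.5046,  0.2015, -0.2109]), np.float64(0.261))
bar mask top 0.024 (array([ 0.5054,  0.2033, -0.2341]), np.float64(0.177))
bar mask scene 0.04 (array([ 0.4993,  0.2024, -0.2864]), np.float64(0.202))
bar mask scene 0.024 (array([ 0.499 ,  0.2035, -0.1167]), np.float64(0.182))
bar white top 0.04 (array([ 0.5031,  0.1962, -0.2024]), np.float64(0.156))
bar white top 0.024 (array([ 0.5029,  0.1934, -0.0438]), np.float64(0.504))
bar white scene 0.04 (array([ 0.5   ,  0.198 , -0.1883]), np.float64(0.177))Traceback (most recent call last):
  File "<stdin>", line 30, in <module>
  File "fit.py", line 19
[... 490 characters left out ...]
^^^^^^^^^^^^^^^^^^^^^^^^^^^^^^^^^^^^^^^^^^^^^^^^^^^^^^
    res = _minimize_neldermead(fun, x0, args, callback, bounds=bounds,
                               **options)
    fxr = func(xr)
    fx = function(np.copy(x), *(wrapper_args + args))
  File "fit.py", line 16, in f
    h=hullmask(c,box(p,sx,sy,z0,z1)); e+=np.abs(h-m).sum()/m.sum()
  File "fit.py", line 4, in hullmask
    m=np.zeros((480*4,640*4),np.uint8); h=cv2.convexHull((w2px(c,P)*4+1.5).astype(np.float32).reshape(-1,1,2))
                                                          ~~~~^^^^^
  File "h.py", line 13, in w2px
    k=vision.calibration(c); T=np.array(k['world_to_cam'])
ValueError: time passes only in moves, steps and waits
```

Both cameras agree. The bar fits 40 mm wide with error 0.156, against 0.504 for 24 mm. The target block fits 28 mm, at (0.565, -0.269) with yaw 0.20, and the vise yaw is about -0.20. First move is a small lift to read the tool axes.

Request:
arm_command(
  motion=[
    [0,0,-0.1,0,0,0,60],
    [0,0,0,0,0,0,60],
    [0,0,0,0,0,0,60],
    [0,0,0,0,0,0,60],
    [0,0,0,0,0,0,60],
  ],
  squeeze=40,
)

```text
clock: 1.68
eef_pos: [0.2287, -0.5001, 0.246]
tool_rot: [0.977, 0.213, 0.0, -0.0]
contact_force: [-0.7, 0.2, 0.8]
opening: 0.706
gripper_force: 0.0
```

```bash
cat > plan.py <<'E'
import sys
from h import *
from scipy.spatial.transform import Rotation as R
def plan(x,y,z,yaw):
    "remaining shift/turn in tool axes/units to have tool down with tool y axis along (-sin yaw, cos yaw) or its opposite"
    o=status.get_obs(); r=R.from_quat(o['tool_rot']); t=np.array(o['eef_pos'])
    best=None
    for s in(1,-1):
        Y=s*np.array([-np.sin(yaw),np.cos(yaw),0]); Z=np.array([0,0,-1.]); X=np.cross(Y,Z)
        rv=(r.inv()*R.from_matrix(np.c_[X,Y,Z])).as_rotvec()
        if best is None or np.linalg.norm(rv)<np.linalg.norm(best): best=rv
    d=r.inv().apply(np.array([x,y,z])-t)
    G=R.from_rotvec(best); 
    print('t',round(o['clock'],2),'pos',t.round(4),'q',np.round(o['q'],2),'F',np.round(o['contact_force'],1))
    print('shift units in present axes',(d/.15).round(3),' after turn',(G.inv().apply(d)/.15).round(3),'turn units',(best/np.pi).round(4))
E
python3 - <<'E'
from plan import *
plan(.5647,-.2688,.2,.198)
im=vision.grab_frame('top')
yaw=-.2; V=np.array([.5065,.2127]); c,s=np.cos(yaw),np.sin(yaw)
A=cv2.resize(im[200:340,90:240],None,fx=4,fy=4,interpolation=cv2.INTER_CUBIC)[:,:,::-1].copy(); B=A.copy()
def ln(a,b):
    P=[[V[0]+c*x-s*y,V[1]+s*x+c*y,z] for x,y,z in(a,b)]
    q=((w2px('top',P)-[90,200])*4+1.5).astype(int); cv2.line(B,q[0].tolist(),q[1].tolist(),(255,0,255),1)
for y,z in((-.037,.057),(.037,.057),(.003,.055)): ln((-.055,y,z),(.055,y,z))
for x in(-.045,.045): ln((x,-.037,.055),(x,.003,.055))
cv2.imwrite('pics/v.png',cv2.resize(B,(600,560)))
np.save('v.npy',im)
E
```

```text
t 1.68 pos [ 0.2287 -0.5001  0.246 ] q [-1.36  0.37  1.27  0.    1.5  -0.22] F [-0.7  0.2  0.8]
shift units in present axes [ 2.679 -0.471  0.307]  after turn [ 2.5   -1.071  0.307] turn units [-0.0002 -0.      0.0735]
```

View pics/v.png

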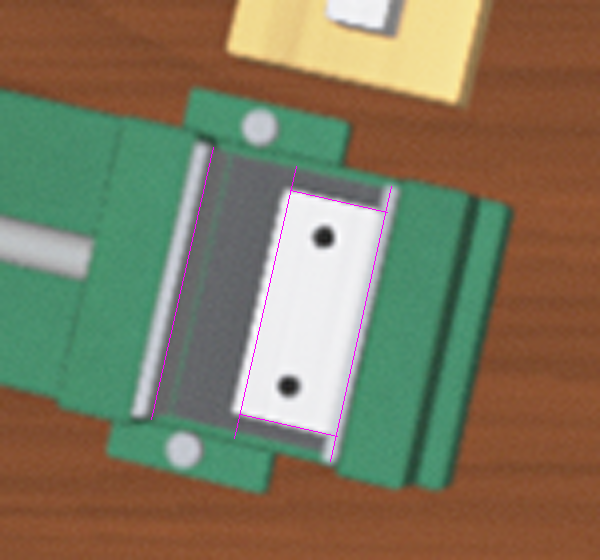

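The overlay fits to about 2 px: the bar's left edge is about 2 px left of my line, and the jaw edge at (211,150) is on it. I'll settle the cross-vise position with intensity profiles from both cameras, and move the arm towards the block meanwhile.

Request:
arm_command(
  motion=[
    [0.3,-0.05,0,0,0,0.0373,60],
    [0.3,-0.08,0,0,0,0.0362,60],
    [0.35,-0.12,0,0,0,0,60],
    [0.35,-0.16,0,0,0,0,60],
    [0.3,-0.16,0.05,0,0,0,60],
  ],
)

```text
clock: 2.35
eef_pos: [0.4414, -0.3541, 0.2391]
tool_rot: [0.995, 0.099, 0.0, 0.0]
contact_force: [0.0, -0.3, -0.5]
opening: 0.701
gripper_force: 0.0
```

```bash
python3 - <<'E'
from plan import *
plan(.5647,-.2688,.2,.198)
V=np.array([.5065,.2127])
for cam in('top','scene'):
    im=vision.grab_frame(cam); np.save(cam+'.npy',im)
    for yaw in(-.18,-.2,-.22):
      c,s=np.cos(yaw),np.sin(yaw); print(cam,yaw)
      ys=np.arange(-.054,.06,.002); out=[]
      for y in ys:
        P=[[V[0]+c*x-s*y,V[1]+s*x+c*y,.056] for x in np.linspace(-.038,.038,40)]
        q=w2px(cam,P).astype(np.float32); v=cv2.remap(im,q[:,0].reshape(1,-1),q[:,1].reshape(1,-1),1)[0]
        out.append((v[:,0].mean(),v[:,1].mean()))
      print(' '.join(f'{1000*y:.0f}:{a:.0f}/{b:.0f}' for y,(a,b) in zip(ys,out)))
E
```

```text
t 2.35 pos [ 0.4414 -0.3541  0.2391] q [-0.89  0.4   1.24  0.    1.5   0.49] F [ 0.  -0.3 -0.5]
shift units in present axes [ 0.918 -0.396  0.261]  after turn [ 0.918 -0.396  0.26 ] turn units [ 0.0003 -0.0002  0.0001]
top -0.18
-54:72/143 -52:72/143 -50:73/143 -48:73/143 -46:73/143 -44:72/143 -42:71/137 -40:106/136 -38:171/175 -36:200/203 -34:218/219 -32:233/233 -30:239/239 -28:239/239 -26:237/237 -24:237/237 -22:238/238 -20:236/236 -18:222/222 -16:206/206 -14:201/201 -12:208/209 -10:226/226 -8:236/237 -6:238/238 -4:239/239 -2:238/238 0:238/238 2:239/239 4:233/233 6:170/170 8:105/107 10:98/100 12:99/100 14:99/100 16:99/101 18:99/101 20:100/102 22:101/103 24:101/102 26:101/103 28:98/107 30:96/114 32:101/109 34:104/104 36:102/103 38:108/109 40:146/148 42:189/192 44:184/192 46:127/160 48:78/144 50:71/145 52:73/145 54:73/145 56:73/145 58:73/145
top -0.2
-54:73/143 -52:72/143 -50:73/143 -48:73/143 -46:73/143 -44:71/143 -42:69/137 -40:103/133 -38:174/178 -36:199/203 -34:217/219 -32:234/234 -30:239/239 -28:239/239 -26:237/237 -24:237/237 -22:238/238 -20:238/238 -18:222/223 -16:204/204 -14:
[... 2292 characters left out ...]
52:104/149 54:103/149 56:103/148 58:103/148
scene -0.22
-54:103/145 -52:102/145 -50:103/145 -48:103/145 -46:103/145 -44:103/145 -42:102/144 -40:106/133 -38:172/174 -36:207/206 -34:221/220 -32:240/238 -30:246/244 -28:248/246 -26:246/245 -24:246/244 -22:246/244 -20:245/243 -18:232/229 -16:213/210 -14:204/202 -12:205/202 -10:223/221 -8:245/243 -6:246/245 -4:247/246 -2:247/246 0:247/245 2:247/245 4:243/241 6:193/191 8:122/123 10:114/115 12:113/114 14:115/114 16:120/118 18:122/121 20:123/122 22:124/123 24:124/123 26:123/122 28:118/120 30:113/123 32:117/121 34:118/117 36:118/117 38:119/117 40:143/142 42:191/190 44:202/203 46:158/174 48:108/149 50:104/149 52:104/150 54:103/149 56:103/148 58:103/148
```

Both cameras give plates at -39.5..-34 and 40.3..46, and the bar from -34 to +6. The vise therefore shifts +3.2 mm in y, putting its origin at (0.5071, 0.2158) with yaw -0.205, and the gap centre at (0.511, 0.235).

Request:
arm_command(
  motion=[
    [0.306,-0.132,0,0,0,0,60],
    [0.306,-0.132,0,0,0,0,60],
    [0.306,-0.132,0.1,0,0,0,60],
    [0,0,0.25,0,0,0,60],
    [0,0,0.25,0,0,0,60],
  ],
)

```text
clock: 3.08
eef_pos: [0.5632, -0.2699, 0.1477]
tool_rot: [0.995, 0.099, 0.0, 0.0]
contact_force: [-0.1, -0.5, -0.3]
opening: 0.706
gripper_force: 0.0
```

```bash
python3 - <<'E'
from plan import *
plan(.5647,-.2688,.045,.198)
im=vision.grab_frame('scene'); A=cv2.resize(im[130:310,90:330],None,fx=3,fy=3,interpolation=cv2.INTER_CUBIC)[:,:,::-1].copy()
from fit import box
q=((w2px('scene',box([.5647,-.2688,.198],.06,.028,0,.085))-[90,130])*3+1).astype(int)
for i in range(8):
    for j in range(i):
        if bin(i^j).count('1')==1: cv2.line(A,q[i].tolist(),q[j].tolist(),(255,0,255),1)
cv2.imwrite('pics/b.png',A)
E
```

```text
t 3.08 pos [ 0.5632 -0.2699  0.1477] q [-0.64  0.58  1.21 -0.    1.36  0.74] F [-0.1 -0.5 -0.3]
shift units in present axes [ 0.011 -0.005  0.685]  after turn [ 0.011 -0.005  0.685] turn units [ 0.0001 -0.      0.0002]
```

View pics/b.png

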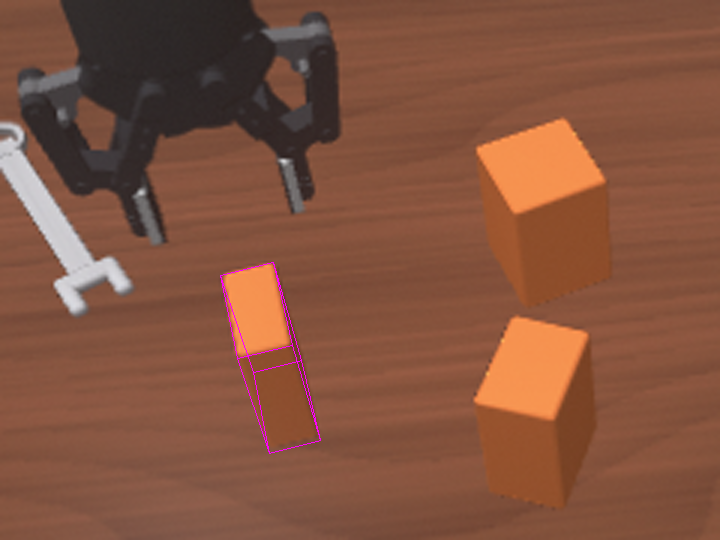

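The overlay lies on the thin block (top face around (258,310) in the crop) and the fingers straddle it. Descending and gripping next.

Request:
arm_command(
  motion=[
    [0.01,0,0.3,0,0,0,60],
    [0,0,0.25,0,0,0,60],
    [0,0,0.135,0,0,0,60],
    [0,0,0,0,0,0,60],
    [0,0,0,0,0,0,15],
  ],
  squeeze=40,
)

```text
clock: 3.75
eef_pos: [0.565, -0.2703, 0.0476]
tool_rot: [0.995, 0.099, 0.001, 0.001]
contact_force: [-0.1, -0.2, 0.5]
opening: 0.505
gripper_force: 0.0
```

Request:
arm_command(
  motion=[
    [0,0,0,0,0,0,15],
    [0,0,0,0,0,0,15],
    [0,0,0,0,0,0,15],
    [0,0,0,0,0,0,15],
    [0,0,0,0,0,0,15],
  ],
)

```text
clock: 4.38
eef_pos: [0.5651, -0.2702, 0.0476]
tool_rot: [0.995, 0.099, 0.001, 0.001]
contact_force: [-0.6, 0.0, 7.2]
opening: 0.323
gripper_force: 40.3
```

Request:
arm_command(
  motion=[
    [0,0,-0.1,0,0,0,15],
    [0,0,-0.3,0,0,0,15],
    [0,0,-0.35,0,0,0,15],
    [0,0,-0.25,0,0,0,15],
    [0,0,0,0,0,0,15],
  ],
)

```text
clock: 5.0
eef_pos: [0.5653, -0.2701, 0.2]
tool_rot: [0.995, 0.099, 0.003, 0.002]
contact_force: [-0.1, 1.5, -2.0]
opening: 0.322
gripper_force: 39.7
```

```bash
python3 - <<'E'
from plan import *
plan(.5112,.2354,.195,-.205); print(status.get_obs()['opening'],status.get_obs()['gripper_force'])
E
```

```text
t 5.0 pos [ 0.5653 -0.2701  0.2   ] q [-0.63  0.53  1.13  0.    1.47  0.74] F [-0.1  1.5 -2. ]
shift units in present axes [ 0.309 -3.375  0.018]  after turn [-1.039 -3.226  0.034] turn units [ 0.0013 -0.0018  0.1283]
0.32161087712380726 39.73937630653381
```

Request:
arm_command(
  motion=[
    [0,-0.15,0,0,0,0.0257,15],
    [0,-0.25,0,0,0,0.0257,15],
    [0,-0.32,0,0,0,0.0257,15],
    [0,-0.32,0,0,0,0.0257,15],
    [0,-0.32,0,0,0,0.0257,15],
  ],
)

```text
clock: 5.62
eef_pos: [0.5613, -0.0651, 0.1952]
tool_rot: [0.995, -0.104, -0.001, -0.0]
contact_force: [0.4, 0.2, -1.3]
opening: 0.32
gripper_force: 39.7
```

```bash
python3 - <<'E'
from plan import *
plan(.5112,.2354,.195,-.205); print(status.get_obs()['opening'],status.get_obs()['gripper_force'])
E
```

```text
t 5.62 pos [ 0.5613 -0.0651  0.1952] q [-0.32  0.44  1.32  0.    1.39  1.45] F [ 0.4  0.2 -1.3]
shift units in present axes [-0.742 -1.891  0.004]  after turn [-0.735 -1.893  0.002] turn units [-0.0001  0.0007 -0.0012]
0.32022203612317984 39.652621150016785
```

Request:
arm_command(
  motion=[
    [-0.14,-0.36,0,0,0,0,15],
    [-0.14,-0.36,0,0,0,0,15],
    [-0.14,-0.36,0,0,0,0,15],
    [-0.14,-0.36,0,0,0,0,15],
    [-0.1,-0.25,0,0,0,0,15],
  ],
)

```text
clock: 6.25
eef_pos: [0.5156, 0.2038, 0.1952]
tool_rot: [0.995, -0.102, -0.001, 0.0]
contact_force: [-0.2, -0.9, -0.9]
opening: 0.323
gripper_force: 39.7
```

Request:
arm_command(
  motion=[
    [0,0,0,0,0,0,15],
    [0,0,0,0,0,0,15],
    [0,0,0,0,0,0,15],
    [0,0,0,0,0,0,15],
    [0,0,0,0,0,0,15],
  ],
)

```text
clock: 6.88
eef_pos: [0.5171, 0.2011, 0.1961]
tool_rot: [0.995, -0.103, -0.0, 0.0]
contact_force: [-0.3, 1.0, -0.8]
opening: 0.326
gripper_force: 39.8
```

```bash
python3 - <<'E'
from plan import *
plan(.5112,.2354,.120,-.205); print(status.get_obs()['opening'],status.get_obs()['gripper_force'])
E
```

```text
t 6.88 pos [0.5171 0.2011 0.1961] q [ 0.16  0.42  1.34 -0.    1.38  1.93] F [-0.3  1.  -0.8]
shift units in present axes [-0.086 -0.216  0.507]  after turn [-0.085 -0.216  0.507] turn units [ 0.      0.     -0.0005]
0.3261528854888866 39.8288494348526
```

Request:
arm_command(
  motion=[
    [-0.086,-0.216,0,0,0,0,15],
    [0,0,0.2,0,0,0,15],
    [0,0,0.2,0,0,0,15],
    [0,0,0.1,0,0,0,15],
    [0,0,0,0,0,0,15],
  ],
)

```text
clock: 7.5
eef_pos: [0.5109, 0.2357, 0.1207]
tool_rot: [0.995, -0.103, -0.001, 0.0]
contact_force: [-0.7, -1.1, -1.0]
opening: 0.321
gripper_force: 40.1
```

```bash
python3 - <<'E'
from plan import *
plan(.5112,.2354,.0740,-.205)
im=vision.grab_frame('scene'); top=vision.grab_frame('top')
f=lambda a:cv2.resize(a,(400,400),interpolation=cv2.INTER_CUBIC)[:,:,::-1]
cv2.imwrite('pics/p.png',np.hstack([f(im[90:250,400:560]),f(top[190:350,80:240])]))
E
```

```text
t 7.5 pos [0.5109 0.2357 0.1207] q [0.22 0.51 1.43 0.   1.21 2.  ] F [-0.7 -1.1 -1. ]
shift units in present axes [0.003 0.002 0.311]  after turn [0.002 0.002 0.311] turn units [ 0.0002  0.0004 -0.0004]
```

View pics/p.png

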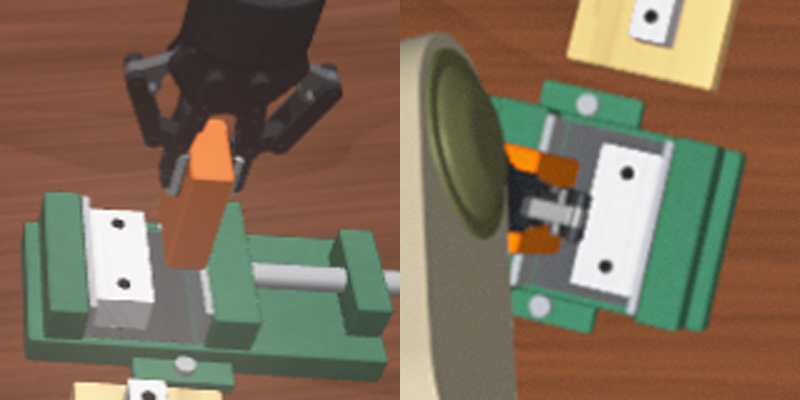

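The block hangs over the gap, square to the jaws and centred (scene half: its foot at (188,265), between the bar and the moving jaw). Lowering slowly.

Request:
arm_command(
  motion=[
    [0,0,0.05,0,0,0,15],
    [0,0,0.05,0,0,0,15],
    [0,0,0.05,0,0,0,15],
    [0,0,0.05,0,0,0,15],
    [0,0,0.02,0,0,0,15],
  ],
)

```text
clock: 8.22
eef_pos: [0.5108, 0.2359, 0.0874]
tool_rot: [0.995, -0.103, -0.0, 0.0]
contact_force: [0.1, 0.2, -2.1]
opening: 0.325
gripper_force: 40.1
```

No contact, so it is inside the gap. On to the bed.

Request:
arm_command(
  motion=[
    [0,0,0.03,0,0,0,15],
    [0,0,0.03,0,0,0,15],
    [0,0,0.02,0,0,0,15],
    [0,0,0.01,0,0,0,15],
    [0,0,0,0,0,0,15],
  ],
)

```text
clock: 8.85
eef_pos: [0.511, 0.236, 0.0746]
tool_rot: [0.995, -0.103, -0.0, -0.0]
contact_force: [0.0, 0.1, -0.4]
opening: 0.322
gripper_force: 40.1
```

Request:
arm_command(
  motion=[
    [0,0,0.007,0,0,0,15],
    [0,0,0.005,0,0,0,15],
    [0,0,0.004,0,0,0,15],
    [0,0,0,0,0,0,15],
    [0,0,0,0,0,0,15],
  ],
)

```text
clock: 9.48
eef_pos: [0.511, 0.236, 0.0726]
tool_rot: [0.995, -0.103, 0.0, -0.0]
contact_force: [-2.4, -0.4, 4.9]
opening: 0.323
gripper_force: 40.8
```

It touches the bed at the expected height. Releasing.

Request:
arm_command(
  motion=[
    [0,0,0,0,0,0,35],
    [0,0,0,0,0,0,45],
    [0,0,0,0,0,0,55],
    [0,0,0,0,0,0,55],
    [0,0,0,0,0,0,55],
  ],
)

```text
clock: 10.1
eef_pos: [0.511, 0.236, 0.0721]
tool_rot: [0.995, -0.103, -0.0, -0.0]
contact_force: [-0.1, 0.3, 0.5]
opening: 0.645
gripper_force: 0.0
```

Request:
arm_command(
  motion=[
    [0,0,-0.1,0,0,0,55],
    [0,0,-0.25,0,0,0,55],
    [0,0,-0.3,0,0,0,55],
    [0,0,-0.3,0,0,0,55],
    [-0.2,0,0,0,0,0,55],
  ],
)

```text
clock: 10.72
eef_pos: [0.4835, 0.2422, 0.219]
tool_rot: [0.995, -0.103, 0.004, -0.001]
contact_force: [0.0, -0.3, -1.2]
opening: 0.641
gripper_force: 0.0
```

Request:
arm_command(
  motion=[
    [-0.3,0.3,0,0,0,0,55],
    [-0.2,0.3,0,0,0,0,55],
    [0,0.3,0,0,0,0,55],
    [0,0.3,0,0,0,0,55],
    [0,0.2,0,0,0,0,55],
  ],
)

```text
clock: 11.35
eef_pos: [0.3657, 0.0511, 0.2158]
tool_rot: [0.995, -0.103, 0.001, 0.0]
contact_force: [1.2, 0.4, -0.3]
opening: 0.645
gripper_force: 0.0
```

```bash
python3 - <<'E'
from plan import *
from fit import box
yaw=-.205;V=np.array([.5071,.2158]);p=[.5112,.2354,yaw]
out=[]
for c,(u,v) in(('scene',(400,90)),('top',(80,190))):
    im=vision.grab_frame(c); A=cv2.resize(im[v:v+160,u:u+160],(400,400),interpolation=cv2.INTER_CUBIC)[:,:,::-1].copy()
    q=((w2px(c,box(p,.06,.028,.025,.110))-[u,v])*2.5+.75).astype(int)
    for i in range(8):
        for j in range(i):
            if bin(i^j).count('1')==1: cv2.line(A,q[i].tolist(),q[j].tolist(),(255,0,255),1)
    out.append(A)
cv2.imwrite('pics/f.png',np.hstack(out)); print(status.get_obs()['clock'],status.get_obs()['eef_pos'])
E
```

```text
11.45 [0.36593015 0.05066444 0.21569832]
```

View pics/f.png

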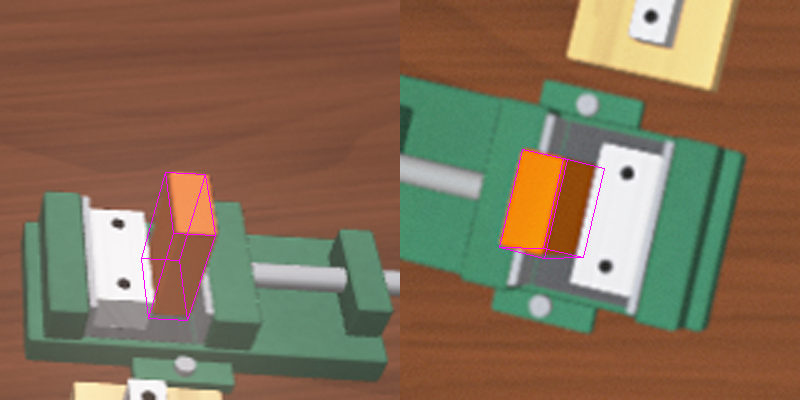

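The slim block stands upright on the bed and matches the intended pose outline in both views. The arm is clear, so I'm handing in.

```bash
python3 -c "
from rig import bot
print(bot.hand_in())"
```

```text
the job is handed in; nothing more can be done
None
```

The wide bar was in the vise, so I stood the 28 mm block upright on the bed in the gap, midway along the jaws, released it and handed in at about 11.5 s; both final camera views match the intended pose, but the hand-in returned no verdict.

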